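# Put the pepper mill away in the sliding cradle tray

## Task

Take the red pepper mill that stands on the worktop and lay it down on its side, lengthwise, in the dark V-shaped trough of the wooden rest, and let go of it there. Then pick it up again by the middle of its body, lay it centred across both black saddles of the pulled-out tray, letting it settle before you let go, and push the tray all the way in with the mill still lying in its saddles. Be gentle: never let the mill drop or topple, and leave the other things on the worktop where they are.

Things in the scene. Friction and masses are not known exactly. Their poses are not given: they have to be found in the camera images.
- mill: Red pepper mill, round, 150 mm tall, about 0.26 kg, standing. Origin: centre of its foot; z axis runs from foot to head (up while it stands). Along z: body, 48 mm diameter, 0 to 100 mm (thin steel band near the foot); steel neck, 30 mm diameter, 100 to 112 mm; red head, 44 mm diameter, 112 to 142 mm; steel knob, 14 mm diameter, to 150 mm.
- mill_mid (a point): Point on the mill's axis 58 mm from the foot, close to its centre of mass: the middle of the body. Same axes as the mill.
- rest: Wooden rest, fixed to the worktop: a board 160 (x) x 90 (y) x 10 mm high, with a dark open-ended V trough on it, 130 mm long (x), 41 mm wide over its lips, which are at most 24 mm above the worktop. Origin: centre of its underside.
- rest_mid (a point): Point over the middle of the rest where the mill's axis lies when it lies in the trough: 41.7 mm above the worktop. x runs along the trough, z up. The mill may point either way; with mill_mid here its head overhangs the end of the trough.
- rack: Fixed wooden frame, 250 (x) x 270 (y) mm, in which the tray slides; guide rails 28 mm high at its sides, back stop 50 mm high. Origin on the worktop, below the cradle point of the fully closed tray; x is the direction in which the tray goes in.
- cradle (a point): Point in the sliding tray, midway between its two black V saddles, where mill_mid should come: 59.3 mm above the worktop. Moves with the tray. y runs along the groove, across the tray; x is the direction in which the tray goes in; z up. Saddles: 14 mm long, centred 32 mm either side along y, lips 52 mm wide, tops 46 mm above the worktop; the 50 mm gap between them is free for fingers.
- tray_front (a point): Centre of the outer face of the tray's front panel, 55 mm above the worktop: push here, along +x of this point. Tray floor 18 mm above the worktop. The front panel (234 mm wide, inner face 57 mm from the cradle point) and two end plates (inner faces 107 mm from it along y) reach 72 mm above the worktop; the +x side is open.
- tray (a joint): How far the tray is pulled out, in m: 0 is fully in against its stop, 0.10 fully out; it starts 80 to 100 mm out. Friction about 3 N, damping 12 N per m/s; it stays where it is left.
- jar: White jar with a green cap, 56 mm diameter, 95 mm tall, standing near the mill; origin at its foot. Leave alone.
- cup: Blue cup, 76 mm rim diameter, 80 mm tall, standing near the mill; origin at its foot. Leave alone.
- oil: Green glass oil bottle, 60 mm diameter, 170 mm tall; origin at its foot. Leave alone.
- tin: Yellow tin with a pale lid and label, 70 mm diameter, 85 mm tall; origin at its foot. Leave alone.
- bowl: Steel bowl, 150 mm diameter, 60 mm tall; origin at its foot. Leave alone.
- spoon: Wooden spoon 200 mm long lying on the worktop; origin near its middle. Leave alone.

How it is judged:
By the outcome, as a careful person would: the job done as asked, in the order asked, and still so for the second after the job is handed in, with the robot touching nothing.
It also fails if it takes over 58 s, if anything falls off the work surface, if the arm or the gripper's body presses on something with over 40 N, if the wrist force passes 120 N, or if a joint passes its speed limit or range.

## Robot

A 6-joint arm with a two-finger parallel gripper is mounted at the origin on the work surface. World frame = base frame: x ahead of the robot, y to its left, z up, the work surface at z = 0. Lengths are in m, angles in rad, forces in N, time in s.
With the tool pointing down it reaches from about 0.35 to 0.775 m from the base axis. Payload 7.3 kg.
Tool frame: the origin (TCP) lies where the fingers leave the gripper's body, on its centre line; the fingertips stand 66 mm ahead of it and the grasp point (between the pads) lies 47 mm ahead of it; z points along the fingers, y is the line along which they close (so a half turn about z gives the same grasp; the last joint's range is limited). The gripper opens to 92 mm and grips with 3 to 60 N. Pads are 19 mm wide; open, the fingers measure 130 mm over their backs; the gripper's body (75 mm by 190 mm) begins 47 mm behind the grasp point.
Start: joints at [1.13, 0.342, 1.524, -0, 1.275, -0.146], TCP at [0.153, 0.502, 0.292] pointing down, gripper open.
Joint ranges: [-2.53, 2.53], [-0.77, 2.02], [0.04, 2.7], [-1, 4.14], [0.28, 2.66], [-3.11, 3.11]. Speed limits (rad/s): [2.57, 2.57, 3.14, 3.14, 3.14, 3.14].

## Interface

Orientations are given as a unit quaternion [w, x, y, z].
In Python, from bench import bot, grab_frame, camera_params, spotter gives the robot as it stands. The module is installed in compiled form; this text tells all that it offers.
- The arm moves only by the tool drive_tool, never from a script. Its argument "increments" is a list of rows, each a list of 5 numbers: the shift along the tool's x, y, z in units of 40 mm (1.0 is 40 mm), then the turn about the tool's z in units of 5 degrees (1.0 is 5 degrees), then the finger opening in mm, from 0 to 91.8. A call has exactly 8 rows; each row shifts and turns the commanded pose from where the row before left it, along the tool's axes as they then stand; what a row does not reach is not made up. A row lasts 1/12 s, in which the tool goes at most 41.7 mm and 7.16 degrees, less where a joint would pass 70% of its speed; a pose out of reach is approached as far as the arm can. A call is refused whole if a number of a shift passes 1 or a number of a turn 1, either way. A call with a gripper value outside its range is refused whole. The fingers move at their own pace and stop on an object; "newtons" is the grip in N (left out, the last holds). Time passes only in rows, so rows that do not move let the fingers close, or fill a call up. It gives the time, the measured TCP pose, the force, the opening and the grip force at its end, in the units of the state.
- bot.read_state(): the state, without advancing time (a new reading comes with each control period).
- grab_frame(name): name is "side" or "top"; returns the picture (384x512x3 uint8, red, green, blue); there is no depth.
- camera_params(name): a dict with "vertical_fov" (degrees; the focal length in pixels is half the picture's height over the tangent of half this angle, whatever the lens; pixels are square), "cx", "cy" (the principal point, pixels), "R" (3x3) and "t" (3): a world point X has camera coordinates R X + t. Camera axes: x right, y down, z forward; pixel columns grow to the right and rows downward; lengths in m; the calibration is good to about 2 mm. A picture is of the moment at which its call begins. camera_params takes no time and is no camera call.
- bot.hand_in(): hands the job in; it is judged then, once.
Trained networks look in the newest picture that a camera, given by its name, has taken for a name from the list of things; names that differ only in an ending like _2 or _b are one class to them, and where a whole thing is asked for, a point or a joint stands for the part that bears it (a point fixed in the world has none). Each returns a list of dicts, best first, with "p" (0 to 1); they miss things now and then, are a little off and sometimes report something else, mostly with a low value. They report only what shows in the picture. A call takes as long as a camera call.
- spotter.search_frame(target, camera): "xy" ([column, row] in pixels, amid what is visible of it).
- spotter.tip_of(target, camera): "xy" ([column, row] in pixels: a listed point, or the origin of a listed thing).
The state is a dict: "time": time; "joints": joint angles; "joint_vel": joint speeds; "joint_efforts": joint torques, N m; "tool_pos": TCP position; "orientation": TCP orientation; "force": force on the tool from outside, world axes, zero at the start; "ft_torque": the same for the moment, N m; "gripper_width": opening from 0.0 (shut) to 1.0 (fully open); "finger_force": force on a finger pad.
Only numpy, scipy, OpenCV 4.12 (cv2) and the standard library are available. Lean on these libraries where they do the work, as an engineer would, in place of code of your own. Each camera call takes 0.05 s, during which the arm holds its last target. There are 200 camera calls.

## Working session

There is one attempt and no reset: what is moved stays moved. The work goes in short steps, Python scripts to look and compute and a tool call to move; the robot and the scene stay as the last step left them, time stands still between calls to the robot, and variables do not carry over. Pictures are saved under pics/ and viewed, at most 12 in all, crops included, and the job is handed in when it is done.

Besides the shell and the picture viewer there is one more tool, called after "Request:" as name(argument=value, ...) on one line, values as JSON. drive_tool: Moves the arm, as the interface text tells. Its arguments: {"type":"object","properties":{"increments":{"type":"array"},"newtons":{"type":"number"}},"required":["increments"]}

```bash
mkdir -p pics
cat > h.py <<'E'
import numpy as np, cv2
from bench import bot, grab_frame, camera_params, spotter
def cam(n):
    c=camera_params(n); f=192/np.tan(np.radians(c["vertical_fov"])/2)
    K=np.array([[f,0,c["cx"]],[0,f,c["cy"]],[0,0,1]]); return K,np.array(c["R"]),np.array(c["t"])
def ray(n,xy):
    K,R,t=cam(n); d=R.T@np.linalg.inv(K)@np.array([xy[0],xy[1],1.]); return -R.T@t,d
def atz(n,xy,z):
    o,d=ray(n,xy); return o+d*(z-o[2])/d[2]
def proj(n,X):
    K,R,t=cam(n); p=K@(R@np.array(X)+t); return p[:2]/p[2]
def tri(a,b):
    (o1,d1),(o2,d2)=ray("side",a),ray("top",b)
    s=np.linalg.lstsq(np.c_[d1,-d2],o2-o1,rcond=None)[0]
    p,q=o1+s[0]*d1,o2+s[1]*d2; return (p+q)/2,np.linalg.norm(p-q)
def snap(name):
    fs=[grab_frame(n) for n in("side","top")]
    for n,f in zip(("side","top"),fs): cv2.imwrite(f"pics/{name}_{n}.png",f[:,:,::-1])
    return fs
E
python3 - <<'E'
from h import *
np.set_printoptions(precision=4,suppress=True)
snap("a"); print({k:v for k,v in camera_params("top").items()},camera_params("side"))
Z=dict(mill=0,mill_mid=.058,rest=0,rest_mid=.0417,rack=0,cradle=.0593,tray_front=.055,jar=0,cup=0,oil=0,tin=0,bowl=0,spoon=0)
for k,z in Z.items():
    for n in("side","top"):
        for r in spotter.tip_of(k,n)[:2]: print(k,n,np.round(r["xy"],1),round(r["p"],2),atz(n,r["xy"],z))
print(bot.read_state())
E
```

```text
{'vertical_fov': 47.721306197075904, 'cx': 253.32869811618028, 'cy': 190.71694551052025, 'R': array([[ 0.0764, -0.9971,  0.0021],
       [-0.9764, -0.0753, -0.2023],
       [ 0.2018,  0.0134, -0.9793]]), 't': array([-0.0597,  0.5246,  1.4987])} {'vertical_fov': 42.89540767193621, 'cx': 257.87428696521056, 'cy': 180.9768497110265, 'R': array([[-0.9434, -0.3315, -0.0097],
       [-0.2402,  0.7032, -0.6692],
       [ 0.2286, -0.629 , -0.743 ]]), 't': array([0.5029, 0.2093, 1.7285])}
mill top [167.5 210.4] 0.76 [0.4411 0.2895 0.    ]
mill_mid side [250.9 263.6] 0.75 [0.4522 0.2972 0.058 ]
mill_mid top [162.6 207.2] 0.65 [0.4427 0.296  0.058 ]
rest top [219.5 195. ] 0.57 [0.513  0.1048 0.    ]
rest_mid side [254.4 218.8] 0.93 [0.5079 0.1077 0.0417]
rest_mid top [164.7 171.6] 0.59 [0.5761 0.3075 0.0417]
rest_mid top [218.4 190.6] 0.55 [0.5209 0.1064 0.0417]
rack top [303.6 172.4] 0.74 [ 0.6228 -0.2005  0.    ]
cradle side [275.1 153.4] 0.96 [ 0.5351 -0.2142  0.0593]
cradle top [310.9 192.5] 0.58 [ 0.5358 -0.2243  0.0593]
tray_front side [294.2 154.7] 0.66 [ 0.4623 -0.2358  0.055 ]
tray_fro
[... 571 characters left out ...]
[193.6 203.5] 0.6 [0.7615 0.0837 0.    ]
bowl side [347.  131.8] 0.59 [ 0.2998 -0.4971  0.    ]
bowl top [377.4 266.5] 0.82 [ 0.2969 -0.4821  0.    ]
spoon side [285.7 259.9] 0.6 [0.3579 0.2101 0.    ]
{'time': 1.4, 'joints': array([ 1.13  ,  0.342 ,  1.5241, -0.    ,  1.2754, -0.146 ]), 'joint_vel': array([ 0.0002,  0.0009, -0.0006, -0.0008,  0.0016, -0.0007]), 'joint_efforts': array([ -0.0016, -43.1139, -24.447 ,   0.0718,   0.0486,   0.    ]), 'tool_pos': array([0.1525, 0.5024, 0.2922]), 'orientation': array([0.    , 0.1469, 0.9892, 0.    ]), 'force': array([-0.0438,  0.133 ,  0.6712]), 'ft_torque': array([0.0427, 0.0304, 0.0086]), 'finger_force': 0.0, 'gripper_width': 0.9971210768509084}
```

```bash
python3 -c "
import cv2
for n in('side','top'):
  cv2.imwrite(f'pics/av_{n}.png',cv2.resize(cv2.imread(f'pics/a_{n}.png'),(800,600)))"
```

```text
(no output)
```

View pics/av_top.png

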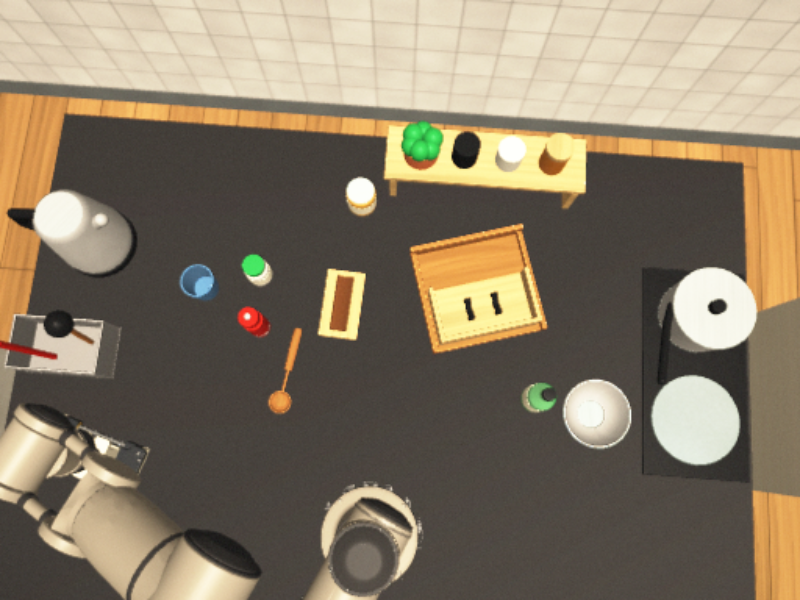

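View pics/av_side.png

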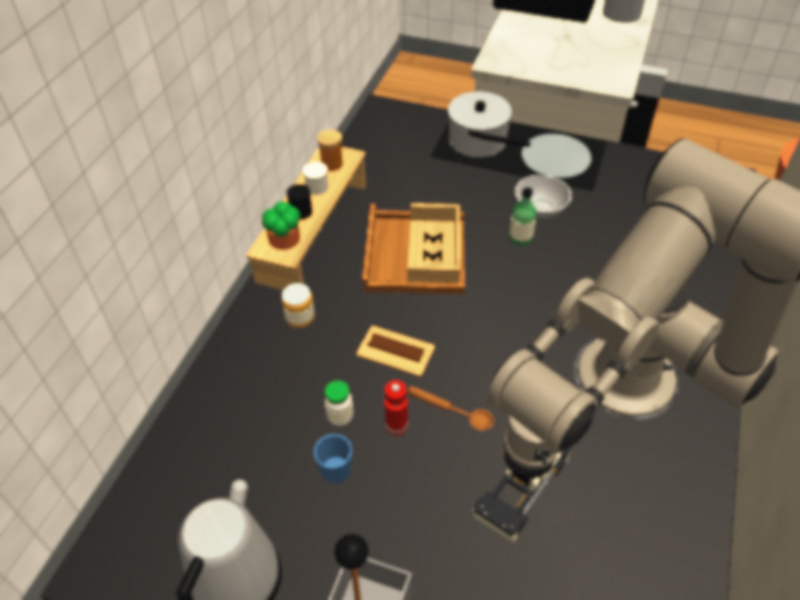

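The top view shows the mill at about (255,320), the rest at (342,303), the tray saddles at (470,308) and (497,303), and the oil bottle at (540,397). All of these are in the 800x600 view. In the side view the mill is at (397,405) with its neighbours clear. The tool can only point down, so I plan to grip the head and pivot the mill down into the trough. First I'll refine the poses.

```bash
cat > m.py <<'E'
from h import *
from scipy.optimize import minimize
np.set_printoptions(precision=4,suppress=True)
P=[]
a=np.linspace(0,2*np.pi,24,endpoint=False)
SEG=[(.024,0,.1),(.015,.1,.112),(.022,.112,.142),(.007,.142,.150)]
def red(im):
    h=cv2.cvtColor(im,cv2.COLOR_RGB2HSV); return (((h[...,0]<6)|(h[...,0]>174))&(h[...,1]>170)&(h[...,2]>70)).astype(np.uint8)
def mask(n,o,R,s=8):
    m=np.zeros((384*s,512*s),np.uint8); K,Rc,t=cam(n)
    for r,z0,z1 in (SEG[0],SEG[2]):
        X=np.array([[r*np.cos(b),r*np.sin(b),z] for z in(z0,z1) for b in a])@R.T+o
        p=(Rc@X.T).T+t; p=(K@p.T).T; p=p[:,:2]/p[:,2:]
        cv2.fillConvexPoly(m,cv2.convexHull(((p+.5)*s).astype(np.int32)),1)
    return cv2.resize(m.astype(np.float32),(512,384),interpolation=cv2.INTER_AREA)
def near(im,n,X,rad=45):
    m=red(im); u=proj(n,X); yy,xx=np.mgrid[:384,:512]; m[np.hypot(xx-u[0],yy-u[1])>rad]=0; return m.astype(np.float32)
E
python3 - <<'E'
from m import *
im={n:cv2.imread(f"pics/a_{n}.png")[:,:,::-1].copy() for n in("side","top")}
for use in(("side",),("top",),("side","top")):
    M={n:near(im[n],n,[.445,.293,.075]) for n in use}
    f=lambda q:sum(np.abs(mask(n,np.array([q[0],q[1],0]),np.eye(3))-M[n]).sum() for n in use)
    r=minimize(f,[.445,.293],method="Nelder-Mead",options=dict(initial_simplex=[[.445,.293],[.455,.293],[.445,.303]],xatol=2e-4)); print(use,r.x,r.fun,[M[n].sum() for n in use])
# trough and board
for n in im:
    h=cv2.cvtColor(im[n],cv2.COLOR_RGB2HSV); u=proj(n,[.513,.107,.02]); yy,xx=np.mgrid[:384,:512]; d=np.hypot(xx-u[0],yy-u[1])
    print(n,u,h[int(u[1]),int(u[0])])
    for nm,lo,hi,z in(("trough",60,150,.02),("board",150,256,.01),("all",60,256,.01)):
        m=((h[...,2]>lo)&(h[...,2]<=hi)&(h[...,1]>70)&(h[...,0]<30)&(d<36)).astype(np.uint8)
        k,l,st,c=cv2.connectedComponentsWithStats(m); i=1+np.argmax(st[1:,4]); ys,xs=np.where(l==i)
        w=np.array([atz(n,(x,y),z)[:2] for x,y in zip(xs,ys)])
        rc=cv2.minAreaRect((w*1000).astype(np.float32)); print(nm,len(xs),rc,w.mean(0))
    # saddles
    u=proj(n,[.536,-.22,.045]); d=np.hypot(xx-u[0],yy-u[1]); m=((h[...,2]<70)&(d<22)).astype(np.uint8)
    k,l,st,c=cv2.connectedComponentsWithStats(m)
    for i in range(1,k): print("saddle",st[i,4],c[i],atz(n,c[i],.04))
s={}
big=[cv2.resize(im[n][int(v-40):int(v+40),int(u-60):int(u+60)],None,fx=6,fy=3.7*6/6*1.0,interpolation=cv2.INTER_CUBIC) for n in im for u,v in[proj(n,[.57,-.21,.03])]]
cv2.imwrite("pics/tray.png",np.vstack(big)[:,:,::-1]); print([proj(n,[.57,-.21,.03]) for n in im])
E
```

```text
('side',) [0.4513 0.2785] 103.25 [np.float32(384.0)]
('top',) [0.4469 0.2955] 49.0625 [np.float32(237.0)]
('side', 'top') [0.4457 0.293 ] 171.375 [np.float32(384.0), np.float32(237.0)]
side [253.2244 221.9641] [ 12 191 119]
trough 261 ((513.5699462890625, 108.05511474609375), (34.45054626464844, 123.1128158569336), 86.5750732421875) [0.5128 0.1085]
board 694 ((514.5465698242188, 106.55555725097656), (94.9451675415039, 165.0808563232422), 87.14744567871094) [0.5132 0.1098]
all 1129 ((515.0279541015625, 107.09140014648438), (106.57957458496094, 173.9266815185547), 86.93741607666016) [0.514  0.1083]
saddle 1 [273. 151.] [ 0.5531 -0.2431  0.04  ]
saddle 2 [280.5 151. ] [ 0.5244 -0.2529  0.04  ]
saddle 3 [277.3333 152.3333] [ 0.5342 -0.2415  0.04  ]
saddle 2 [272.5 162. ] [ 0.5356 -0.1835  0.04  ]
saddle 5 [280.2 162.6] [ 0.5058 -0.1902  0.04  ]
saddle 2 [276.5 164. ] [ 0.5173 -0.1781  0.04  ]
top [218.4825 193.8995] [ 11 183 155]
trough 98 ((512.474853515625, 98.60791015625), (14.96107292175293, 124.2824478149414), 87.20745086669922) [0.5128 0.0966]Traceback (most recent call last):
  File "<stdin>", line 14, in <module>
  File "h.py", line 9, in atz
    o,d=ray(n,xy); return o+d*(z-o[2])/d[2]
        ~~~^^^^^^
  File "h.py", line 7, in ray
    K,R,t=cam(n); d=R.T@np.linalg.inv(K)@np.array([xy[0],xy[1],1.]); return -R.T@t,d
          ~~~^^^
  File "h.py", line 4, in cam
    c=camera_params(n); f=192/np.tan(np.radians(c["vertical_fov"])/2)
ValueError: time passes only in moves, steps and waits
```

```bash
sed -i 's/^def cam(n):/from functools import lru_cache\n@lru_cache\ndef cam(n):/' h.py
cat > t.py <<'E'
from m import *
im={n:cv2.imread(f"pics/a_{n}.png")[:,:,::-1].copy() for n in("side","top")}
yy,xx=np.mgrid[:384,:512]
for n in im:
    h=cv2.cvtColor(im[n],cv2.COLOR_RGB2HSV)
    if n=="top":
        u=proj(n,[.513,.107,.02]); d=np.hypot(xx-u[0],yy-u[1])
        m=((h[...,2]>60)&(h[...,1]>70)&(h[...,0]<32)&(d<34)).astype(np.uint8)
        k,l,st,c=cv2.connectedComponentsWithStats(m); i=1+np.argmax(st[1:,4]); ys,xs=np.where(l==i)
        w=np.array([atz(n,(x,y),.01)[:2] for x,y in zip(xs,ys)])
        print("board",len(xs),cv2.minAreaRect((w*1000).astype(np.float32)),w.mean(0))
    u=proj(n,[.533,-.22,.045]); d=np.hypot(xx-u[0],yy-u[1]); m=((h[...,2]<110)&(d<20)).astype(np.uint8)
    k,l,st,c=cv2.connectedComponentsWithStats(m)
    for i in range(1,k):
        if st[i,4]>5: print(n,"saddle",st[i,4],c[i],atz(n,c[i],.038))
big=[cv2.resize(im[n][int(v-32):int(v+32),int(u-56):int(u+56)],(700,298),interpolation=cv2.INTER_CUBIC) for n in im for u,v in[proj(n,[.57,-.21,.03])]]
cv2.imwrite("pics/tray.png",np.vstack(big)[:,:,::-1]); print([proj(n,[.57,-.21,.03]) for n in im])
E
python3 t.py
```

```text
side saddle 24 [276.6667 151.6667] [ 0.5385 -0.2462  0.038 ]
side saddle 26 [276.7692 163.    ] [ 0.5185 -0.1856  0.038 ]
board 1134 ((513.813720703125, 108.57266998291016), (94.67738342285156, 164.92962646484375), 87.08915710449219) [0.513  0.1084]
top saddle 51 [317.     193.8039] [ 0.5372 -0.2491  0.038 ]
top saddle 49 [299.9184 197.5714] [ 0.5186 -0.1884  0.038 ]
[array([266.4203, 157.2959]), array([306.377, 184.623])]
```

View pics/tray.png

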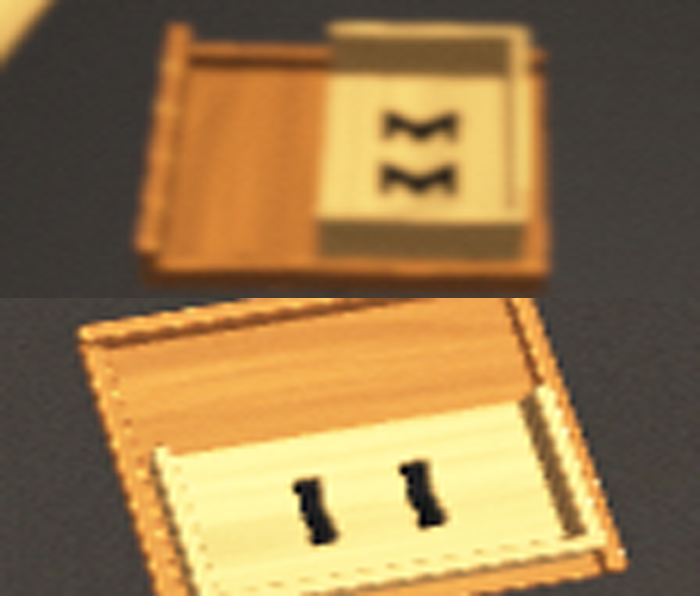

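In the tray crop the two black saddles are clear: side view centres (277,152) and (277,163), top view (317,194) and (300,198) in full-frame pixels. That puts the cradle at about (0.528, -0.217) with a tray yaw of 17.5°. The rest is at about (0.514, 0.108) with yaw -3°, and the mill is at about (0.446, 0.294). I'll start moving now.

Request:
drive_tool(increments=[[-0.9, -0.3, 0, 0, 91.8], [-0.9, -0.3, 0, 0, 91.8], [-0.9, -0.3, 0, 0, 91.8], [-0.9, -0.3, 0, 0, 91.8], [-0.9, -0.3, 0, 0, 91.8], [-0.9, -0.3, 0, 0, 91.8], [-0.9, -0.3, 0, 0, 91.8], [-0.6, -0.2, 0, 0, 91.8]], newtons=15)

```text
time: 2.07
tool_pos: [0.3923, 0.3321, 0.2923]
orientation: [0.001, 0.148, 0.989, -0.0]
force: [0.8, 0.6, -0.3]
gripper_width: 0.997
finger_force: 0.0
```

Request:
drive_tool(increments=[[-0.6, -0.2, 0, 0, 91.8], [-0.6, -0.2, 0, 0, 91.8], [-0.4, -0.1, 0, 0, 91.8], [0, 0, 0, -0.9, 91.8], [0, 0, 0, -0.9, 91.8], [0, 0, 0, -1, 91.8], [0, 0, 0, 0, 91.8], [0, 0, 0, 0, 91.8]])

```text
time: 2.73
tool_pos: [0.4453, 0.2964, 0.2922]
orientation: [-0.0, 0.027, 1.0, 0.0]
force: [0.2, -0.6, -0.1]
gripper_width: 1.0
finger_force: 0.0
```

```bash
cat > g.py <<'E'
from h import *
from scipy.spatial.transform import Rotation as Ro
np.set_printoptions(precision=4,suppress=True)
def go(target,yaw_y=None):
    "target TCP world; yaw_y: wanted world angle (deg) of tool y. Prints units left in present tool axes"
    s=bot.read_state(); q=s["orientation"]; R=Ro.from_quat([q[1],q[2],q[3],q[0]]).as_matrix()
    d=R.T@(np.array(target)-s["tool_pos"])/.04
    a=np.degrees(np.arctan2(R[1,1],R[0,1])); 
    print("t",round(s["time"],2),"pos",s["tool_pos"],"yawy",round(a,2),"units",d,"F",s["force"],"w",s["gripper_width"]*91.8,s["finger_force"],"tz",R[:,2],"j",s["joints"])
    if yaw_y is not None: print("turn units",-((yaw_y-a+90)%180-90)/5)
E
python3 -c "
from g import *
go([.446,.294,.174],87)"
```

```text
t 2.73 pos [0.4453 0.2964 0.2922] yawy 86.96 units [-0.0207 -0.0594  2.9546] F [ 0.2095 -0.5562 -0.0906] w 91.83412897638914 0.0 tz [-0.0001  0.0001 -1.    ] j [ 0.4439  0.3603  1.4969  0.0001  1.2845 -1.0739]
turn units -0.007736576895169378
```

Now I'll go down and grip the head.

Request:
drive_tool(increments=[[0, -0.06, 0.5, 0, 91.8], [0, 0, 0.5, 0, 91.8], [0, 0, 0.5, 0, 91.8], [0, 0, 0.5, 0, 91.8], [0, 0, 0.5, 0, 91.8], [0, 0, 0.3, 0, 91.8], [0, 0, 0.15, 0, 91.8], [0, 0, 0, 0, 91.8]])

```text
time: 3.4
tool_pos: [0.4447, 0.2939, 0.1731]
orientation: [-0.001, 0.026, 1.0, -0.0]
force: [-0.2, 0.5, -0.5]
gripper_width: 0.998
finger_force: 0.0
```

Request:
drive_tool(increments=[[0, 0, 0, 0, 55], [0, 0, 0, 0, 50], [0, 0, 0, 0, 46], [0, 0, 0, 0, 42], [0, 0, 0, 0, 38], [0, 0, 0, 0, 30], [0, 0, 0, 0, 30], [0, 0, 0, 0, 30]], newtons=15)

```text
time: 4.07
tool_pos: [0.4452, 0.2941, 0.1743]
orientation: [0.0, 0.025, 1.0, 0.0]
force: [0.9, 0.6, 1.3]
gripper_width: 0.477
finger_force: 15.0
```

```bash
python3 -c "
from g import *
go([.446,.294,.25],87)
f=snap('b')
cv2.imwrite('pics/bv.png',np.hstack([cv2.resize(f[0][220:300,190:320],(400,246),interpolation=2),cv2.resize(f[1][150:250,100:230],(400,246),interpolation=2)])[:,:,::-1])"
```

```text
t 4.07 pos [0.4452 0.2941 0.1743] yawy 87.11 units [-0.0199 -0.0003 -1.8916] F [0.9395 0.6273 1.3103] w 43.812045586971124 15.023325383663177 tz [ 0.0002  0.0003 -1.    ] j [ 0.44    0.4809  1.6626  0.0002  0.9978 -1.0804]
turn units 0.02104910476622308
```

View pics/bv.png

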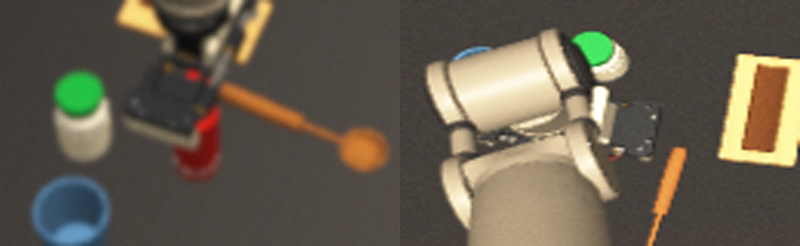

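The head is gripped at 43.8 mm, and the crop shows the mill upright with its neighbours untouched. Next I'll lift it and carry it over the rest.

Request:
drive_tool(increments=[[0, 0, -0.1, 0, 30], [0, 0, -0.2, 0, 30], [0, 0, -0.3, 0, 30], [0, 0, -0.4, 0, 30], [0, 0, -0.4, 0, 30], [0, 0, -0.3, 0, 30], [-0.1, -0.1, -0.2, 0, 30], [-0.2, -0.25, 0, 0, 30]])

```text
time: 4.83
tool_pos: [0.4568, 0.28, 0.2523]
orientation: [0.001, 0.024, 1.0, 0.001]
force: [-0.1, 0.2, -3.0]
gripper_width: 0.477
finger_force: 15.0
```

Request:
drive_tool(increments=[[-0.4, -0.5, 0, 0, 30], [-0.5, -0.7, 0, 0, 30], [-0.6, -0.8, 0, 0, 30], [-0.6, -0.8, 0, 0, 30], [-0.5, -0.7, 0, 0, 30], [-0.3, -0.4, 0, 0, 30], [-0.2, -0.2, 0, 0, 30], [-0.1, -0.1, 0, 0, 30]])

```text
time: 5.5
tool_pos: [0.5766, 0.103, 0.2492]
orientation: [-0.001, 0.027, 1.0, -0.0]
force: [0.3, 0.1, -2.5]
gripper_width: 0.477
finger_force: 15.0
```

```bash
python3 -c "
from g import *
go([.5757,.1052,.1986],87.1)
f=snap('c')
cv2.imwrite('pics/cv.png',np.hstack([cv2.resize(f[0][160:260,190:320],(400,308),interpolation=2),cv2.resize(f[1][120:220,150:280],(400,308),interpolation=2)])[:,:,::-1])"
```

```text
t 5.5 pos [0.5766 0.103  0.2492] yawy 86.96 units [0.0226 0.0543 1.2661] F [ 0.3401  0.0524 -2.4679] w 43.74982643982631 14.999881982803345 tz [-0.0014 -0.0002 -1.    ] j [ 0.046   0.4884  1.4155 -0.0001  1.2391 -1.4717]
turn units -0.028063653985933003
```

View pics/cv.png

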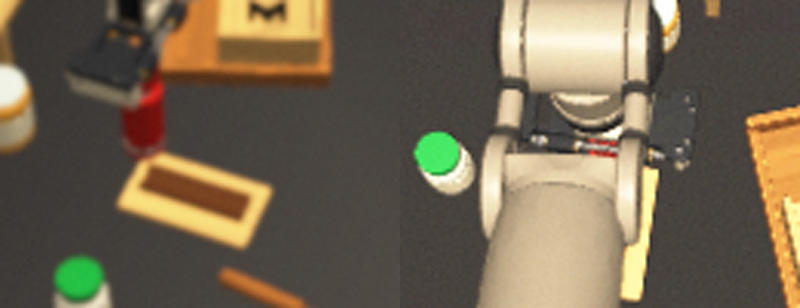

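The mill hangs upright just above the trough's +x end. I'll lower it until it touches.

Request:
drive_tool(increments=[[0, 0.05, 0.2, 0, 30], [0, 0, 0.3, 0, 30], [0, 0, 0.3, 0, 30], [0, 0, 0.2, 0, 30], [0, 0, 0.1, 0, 30], [0, 0, 0.05, 0, 30], [0, 0, 0.03, 0, 30], [0, 0, 0, 0, 30]])

```text
time: 6.27
tool_pos: [0.576, 0.1075, 0.2033]
orientation: [0.0, 0.025, 1.0, 0.0]
force: [-1.0, 1.8, -1.6]
gripper_width: 0.477
finger_force: 15.0
```

Request:
drive_tool(increments=[[0, 0, 0.02, 0, 30], [0, 0, 0.02, 0, 30], [0, 0, 0.02, 0, 30], [0, 0, 0.02, 0, 30], [0, 0, 0.02, 0, 30], [0, 0, 0, 0, 30], [0, 0, 0, 0, 30], [0, 0, 0, 0, 30]])

```text
time: 6.93
tool_pos: [0.576, 0.1072, 0.199]
orientation: [0.0, 0.025, 1.0, 0.0]
force: [0.1, -0.5, -3.6]
gripper_width: 0.476
finger_force: 15.0
```

```bash
python3 -c "
from g import *
go([.5757,.1052,.1986],87.1)"
```

```text
t 6.93 pos [0.576  0.1072 0.199 ] yawy 87.11 units [ 0.0044 -0.0495  0.0111] F [ 0.0756 -0.5108 -3.6212] w 43.67105475621426 14.999834597110748 tz [ 0.0001  0.0001 -1.    ] j [ 0.0532  0.5367  1.482   0.0001  1.1228 -1.4672]
turn units 0.0015680491474029169
```

Request:
drive_tool(increments=[[0, -0.04, 0.02, 0, 30], [0, 0, 0.02, 0, 30], [0, 0, 0.02, 0, 30], [0, 0, 0.02, 0, 30], [0, 0, 0.02, 0, 30], [0, 0, 0, 0, 30], [0, 0, 0, 0, 30], [0, 0, 0, 0, 30]])

```text
time: 7.6
tool_pos: [0.5773, 0.1056, 0.1976]
orientation: [0.003, 0.025, 1.0, 0.0]
force: [-0.3, -0.0, 10.5]
gripper_width: 0.478
finger_force: 15.0
```

The foot is on the lips. Next I'll ease the preload, cut the grip to 8 N and tilt the mill along an arc about the foot's rim.

Request:
drive_tool(increments=[[0, 0, -0.03, 0, 30], [0.14, 0, -0.01, 0, 30], [0.14, 0, -0.01, 0, 30], [0.14, 0, 0, 0, 30], [0.14, 0, 0, 0, 30], [0.14, 0, 0.01, 0, 30], [0.14, 0, 0.01, 0, 30], [0, 0, 0, 0, 30]], newtons=8)

```text
time: 8.27
tool_pos: [0.5407, 0.1074, 0.1957]
orientation: [-0.001, 0.025, 1.0, -0.0]
force: [0.2, 0.4, 2.7]
gripper_width: 0.484
finger_force: 8.0
```

```bash
python3 -c "
from g import *
go([.5757,.1052,.1986],87.1)
f=snap('d')
cv2.imwrite('pics/dv.png',cv2.resize(f[0][170:250,200:300],(500,400),interpolation=2)[:,:,::-1])"
```

```text
t 8.27 pos [0.5407 0.1074 0.1957] yawy 87.13 units [-0.8762 -0.0116 -0.0733] F [0.1862 0.37   2.7132] w 44.39212770116349 8.000169843435287 tz [-0.0022 -0.     -1.    ] j [ 0.057   0.484   1.5862  0.0001  1.0736 -1.4637]
turn units 0.005413782062649375
```

View pics/dv.png

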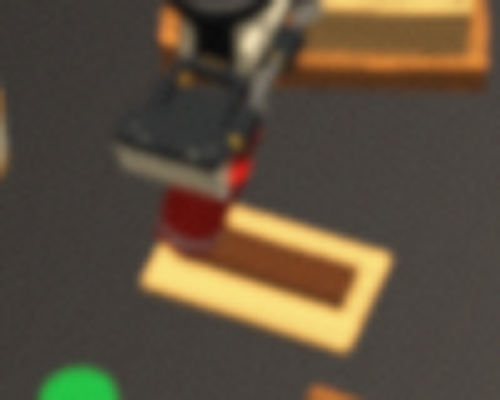

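The mill is tilting: the foot stays on the trough end at about (190,240) in the crop and the head leans towards the base. I'll continue the arc.

Request:
drive_tool(increments=[[0.14, 0, 0.025, 0, 30], [0.14, 0, 0.025, 0, 30], [0.135, 0, 0.035, 0, 30], [0.135, 0, 0.035, 0, 30], [0.13, 0, 0.05, 0, 30], [0.13, 0, 0.05, 0, 30], [0.13, 0, 0.06, 0, 30], [0.13, 0, 0.06, 0, 30]])

```text
time: 9.03
tool_pos: [0.4989, 0.1095, 0.1824]
orientation: [-0.0, 0.025, 1.0, 0.0]
force: [0.1, 0.1, 0.6]
gripper_width: 0.472
finger_force: 8.0
```

```bash
cat > tilt.py <<'E'
from m import *
from scipy.spatial.transform import Rotation as Ro
import sys
u=np.array([np.cos(np.radians(-2.9)),np.sin(np.radians(-2.9)),0])
def fit(name,views=("side",)):
    s=bot.read_state(); G=s["tool_pos"]-[0,0,.047]
    best=[]
    M={n:red(cv2.imread(f"pics/{name}_{n}.png")[:,:,::-1].copy()) for n in views}
    for th in range(0,96,5):
        for sl in (-.008,-.004,0,.004,.008):
            ax=np.array([0,0,1])*np.cos(np.radians(th))-u*np.sin(np.radians(th))
            yv=np.cross([0,0,1],u); R=np.c_[np.cross(yv,ax),yv,ax]; o=G-ax*(.127+sl)
            c=0
            for n in views:
                X=o+ax*.04; K=near(cv2.imread(f"pics/{name}_{n}.png")[:,:,::-1].copy(),n,X,30)
                m=mask(n,o,R); c+=np.maximum(K-m,0).sum()+ .3*np.maximum(m-K,0).sum()
            best.append((c,th,sl,o))
    best.sort(key=lambda b:b[0])
    for b in best[:5]: print(b)
E
python3 -c "
from g import *
go([.5757,.1052,.1986],87.1)
f=snap('e')
from tilt import fit
fit('e')"
```

```text
t 9.03 pos [0.4989 0.1095 0.1824] yawy 87.11 units [-1.9228 -0.0096 -0.4062] F [0.0969 0.1336 0.5563] w 43.34047446993057 7.999915927648544 tz [-0.0002  0.     -1.    ] j [ 0.0658  0.4347  1.7167  0.      0.9904 -1.4546]
turn units 0.0024026567298903955
(np.float32(113.31563), 35, 0.008, array([0.5757, 0.1056, 0.0244]))
(np.float32(114.00469), 35, 0.004, array([0.5734, 0.1057, 0.0277]))
(np.float32(114.63282), 35, 0, array([0.5711, 0.1058, 0.031 ]))
(np.float32(114.81563), 35, -0.004, array([0.5688, 0.1059, 0.0343]))
(np.float32(115.617195), 30, 0.008, array([0.5658, 0.1061, 0.0181]))
```

The fitted tilt is 35°, as planned. I'll carry on.

Request:
drive_tool(increments=[[0.12, 0, 0.07, 0, 30], [0.12, 0, 0.07, 0, 30], [0.115, 0, 0.08, 0, 30], [0.115, 0, 0.08, 0, 30], [0.11, 0, 0.09, 0, 30], [0.11, 0, 0.09, 0, 30], [0.1, 0, 0.1, 0, 30], [0.1, 0, 0.1, 0, 30]])

```text
time: 9.8
tool_pos: [0.4634, 0.1113, 0.1549]
orientation: [-0.0, 0.025, 1.0, 0.0]
force: [-0.6, -0.6, 1.1]
gripper_width: 0.475
finger_force: 8.0
```

```bash
python3 -c "
from g import *
go([.5757,.1052,.1986],87.1)
f=snap('f')
from tilt import fit
fit('f')"
```

```text
t 9.8 pos [0.4634 0.1113 0.1549] yawy 87.11 units [-2.8119 -0.0106 -1.0937] F [-0.6195 -0.6354  1.06  ] w 43.59206379394504 8.00009697675705 tz [-0.0005  0.0001 -1.    ] j [ 0.0746  0.4216  1.8385  0.0001  0.8821 -1.4458]
turn units 0.002271041848965183
(np.float32(128.50313), 60, 0.008, array([0.5796, 0.1054, 0.0401]))
(np.float32(129.04219), 60, 0.004, array([0.5762, 0.1056, 0.0421]))
(np.float32(129.80626), 60, 0, array([0.5727, 0.1057, 0.0441]))
(np.float32(130.21094), 60, -0.004, array([0.5693, 0.1059, 0.0461]))
(np.float32(134.19531), 55, 0.008, array([0.5733, 0.1057, 0.0301]))
```

Request:
drive_tool(increments=[[0.09, 0, 0.1, 0, 30], [0.09, 0, 0.1, 0, 30], [0.08, 0, 0.11, 0, 30], [0.08, 0, 0.11, 0, 30], [0.07, 0, 0.12, 0, 30], [0.07, 0, 0.12, 0, 30], [0.06, 0, 0.12, 0, 30], [0.05, 0, 0.12, 0, 30]])

```text
time: 10.57
tool_pos: [0.4399, 0.1125, 0.1188]
orientation: [-0.0, 0.025, 1.0, 0.0]
force: [-2.6, -1.0, -0.2]
gripper_width: 0.477
finger_force: 8.0
```

```bash
python3 -c "
from g import *
go([.4337,.1124,.0887],87.1)
f=snap('g')
from tilt import fit
fit('g')"
```

```text
t 10.57 pos [0.4399 0.1125 0.1188] yawy 87.11 units [ 0.153  -0.0095  0.7525] F [-2.5558 -0.9919 -0.2032] w 43.784118065252436 7.999780029058456 tz [-0.0008  0.0001 -1.    ] j [ 0.0812  0.4499  1.9324  0.0002  0.7601 -1.4393]
turn units 0.002025708135096238
(np.float32(117.50782), 80, 0.008, array([0.5725, 0.1057, 0.0481]))
(np.float32(118.03438), 80, 0.004, array([0.5685, 0.1059, 0.0488]))
(np.float32(118.293755), 80, 0, array([0.5646, 0.1061, 0.0495]))
(np.float32(119.085945), 80, -0.004, array([0.5607, 0.1063, 0.0502]))
(np.float32(122.88594), 80, -0.008, array([0.5567, 0.1065, 0.0509]))
```

Request:
drive_tool(increments=[[0.03, 0, 0.12, 0, 30], [0.03, 0, 0.12, 0, 30], [0.02, 0, 0.12, 0, 30], [0.02, 0, 0.12, 0, 30], [0.01, 0, 0.1, 0, 30], [0, 0, 0.08, 0, 30], [0, 0, 0.04, 0, 30], [0, 0, 0, 0, 30]])

```text
time: 11.33
tool_pos: [0.436, 0.1126, 0.091]
orientation: [-0.0, 0.025, 1.0, -0.0]
force: [-0.7, 0.9, -0.9]
gripper_width: 0.477
finger_force: 8.0
```

```bash
python3 -c "
from g import *
go([.4337,.1124,.0887],87.1)
f=snap('h')
from tilt import fit
fit('h')
cv2.imwrite('pics/hv.png',cv2.resize(f[0][170:250,200:300],(500,400),interpolation=2)[:,:,::-1])"
```

```text
t 11.33 pos [0.436  0.1126 0.091 ] yawy 87.11 units [ 0.0571 -0.0088  0.0585] F [-0.6605  0.897  -0.8732] w 43.764533562451 8.000155985355377 tz [-0.0004  0.     -1.    ] j [ 0.0823  0.4967  1.9645  0.0001  0.6809 -1.4381]
turn units 0.0014914367583429566
(np.float32(100.251564), 95, 0, array([0.5625, 0.1063, 0.0555]))
(np.float32(100.40313), 95, 0.004, array([0.5665, 0.1061, 0.0558]))
(np.float32(100.47969), 95, 0.008, array([0.5705, 0.1059, 0.0562]))
(np.float32(104.89219), 95, -0.004, array([0.5585, 0.1065, 0.0551]))
(np.float32(115.25469), 90, 0.008, array([0.571 , 0.1058, 0.0444]))
```

View pics/hv.png

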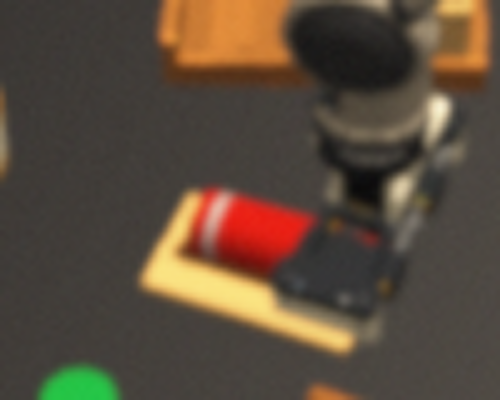

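The mill lies in the trough, foot band at crop pixel (215,225), head still held and about 2 mm high. I'll lower it the rest, slide it about 8 mm to centre it, and open.

Request:
drive_tool(increments=[[0, 0, 0.03, 0, 30], [0, 0, 0.02, 0, 30], [-0.05, 0, 0, 0, 30], [-0.05, 0, 0, 0, 30], [-0.05, 0, 0, 0, 30], [-0.05, 0, 0, 0, 30], [0, 0, 0, 0, 30], [0, 0, 0, 0, 30]])

```text
time: 12.1
tool_pos: [0.4447, 0.1123, 0.0895]
orientation: [0.001, 0.025, 1.0, 0.0]
force: [0.9, 0.5, -0.9]
gripper_width: 0.473
finger_force: 8.0
```

Request:
drive_tool(increments=[[0, 0, 0, 0, 42], [0, 0, 0, 0, 44], [0, 0, 0, 0, 46], [0, 0, 0, 0, 50], [0, 0, 0, 0, 60], [0, 0, 0, 0, 70], [0, 0, 0, 0, 75], [0, 0, 0, 0, 75]])

```text
time: 12.77
tool_pos: [0.444, 0.1123, 0.0894]
orientation: [-0.0, 0.025, 1.0, 0.0]
force: [-0.1, -0.5, -0.3]
gripper_width: 0.781
finger_force: 0.0
```

Request:
drive_tool(increments=[[0, 0, -0.2, 0, 80], [0, 0, -0.5, 0, 85], [0, 0, -0.8, 0, 90], [0, 0, -0.8, 0, 91], [0, 0, -0.5, 0, 91], [0.5, 0, -0.3, 0, 91], [0.8, 0, 0, 0, 91], [0.8, 0, 0, 0, 91]])

```text
time: 13.43
tool_pos: [0.3597, 0.1164, 0.2146]
orientation: [0.001, 0.025, 1.0, 0.0]
force: [-0.8, -0.4, 0.2]
gripper_width: 0.995
finger_force: 0.0
```

```bash
cat > lie.py <<'E'
from m import *
def lie(name,o0,yaw0,z,views=("side","top")):
    """fit lying mill: centre point (mill_mid) xy and yaw of its axis foot->head"""
    ims={n:cv2.imread(f"pics/{name}_{n}.png")[:,:,::-1].copy() for n in views}
    M={n:near(ims[n],n,[o0[0],o0[1],z],32) for n in views}
    def f(q):
        ax=np.array([np.cos(q[2]),np.sin(q[2]),0]); yv=np.array([0,0,1.]); R=np.c_[np.cross(yv,ax),yv,ax]
        o=np.array([q[0],q[1],z])-ax*.058
        return sum(np.abs(mask(n,o,R)-M[n]).sum() for n in views)
    y=np.radians(yaw0)
    r=minimize(f,[*o0,y],method="Nelder-Mead",options=dict(initial_simplex=[[o0[0],o0[1],y],[o0[0]+.01,o0[1],y],[o0[0],o0[1]+.01,y],[o0[0],o0[1],y+.1]],xatol=2e-4))
    print(views,"mid",r.x[:2],"yaw",np.degrees(r.x[2]),r.fun,[M[n].sum() for n in views]); return r.x
E
python3 -c "
from g import *
go([.4337,.1124,.0887],87.1)
f=snap('i')
from lie import lie
for v in (('side',),('top',),('side','top')): lie('i',(.513,.108),177.1,.0417,v)
for n in('side','top'): print(n,[(r['p'],atz(n,r['xy'],.0417)) for r in spotter.tip_of('mill_mid',n)[:2]])
cv2.imwrite('pics/iv.png',np.hstack([cv2.resize(f[0][160:260,190:320],(400,308),interpolation=2),cv2.resize(f[1][140:240,150:280],(400,308),interpolation=2)])[:,:,::-1])"
```

```text
t 13.43 pos [0.3597 0.1164 0.2146] yawy 87.08 units [-1.8442 -0.0083  3.1518] F [-0.7808 -0.3801  0.1735] w 91.31516620448521 0.0 tz [ 0.0027  0.0004 -1.    ] j [ 0.1095  0.1676  2.0106  0.0001  0.9607 -1.4104]
turn units -0.00392025704876744
('side',) mid [0.5166 0.1038] yaw 178.0879582767089 146.28125 [np.float32(391.0)]
('top',) mid [0.5147 0.1081] yaw 174.2714784348584 232.390625 [np.float32(281.0)]
('side', 'top') mid [0.5169 0.105 ] yaw 178.0884301985328 393.875 [np.float32(391.0), np.float32(281.0)]
side [(0.64, array([0.5163, 0.1097, 0.0417]))]
top [(0.67, array([0.5047, 0.1016, 0.0417])), (0.19, array([ 0.3285, -0.3474,  0.0417]))]
```

View pics/iv.png

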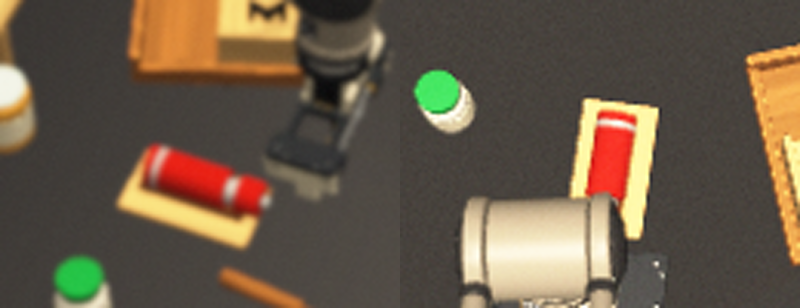

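The mill lies in the trough, released, with its mid at about (0.514, 0.108); in the side crop the foot is at (155,165) and the head at (250,193). I'll regrasp it by the middle of the body.

Request:
drive_tool(increments=[[-0.4, 0, 0, 0, 91], [-0.6, 0, 0, 0, 91], [-0.7, 0, 0, 0, 91], [-0.7, 0, 0, 0, 91], [-0.6, 0, 0, 0, 91], [-0.5, 0, 0.2, 0, 91], [-0.3, 0, 0.4, 0, 91], [-0.06, 0, 0.5, 0, 91]])

```text
time: 14.3
tool_pos: [0.5186, 0.1083, 0.1697]
orientation: [0.003, 0.026, 1.0, 0.0]
force: [0.3, -0.5, -0.3]
gripper_width: 0.991
finger_force: 0.0
```

Request:
drive_tool(increments=[[0, 0, 0.5, 0, 91], [0, 0, 0.5, 0, 91], [0, 0, 0.4, 0, 91], [0, 0, 0.3, 0, 91], [0, 0, 0.2, 0, 91], [0, 0, 0.1, 0, 91], [0, 0, 0, 0, 91], [0, 0, 0, 0, 80]])

```text
time: 14.97
tool_pos: [0.515, 0.1087, 0.0897]
orientation: [0.0, 0.025, 1.0, 0.0]
force: [0.0, 0.3, 0.2]
gripper_width: 0.954
finger_force: 0.0
```

```bash
python3 -c "
from g import *
go([.514,.1083,.0887],87.1)"
```

```text
t 14.97 pos [0.515  0.1087 0.0897] yawy 87.1 units [ 0.0241 -0.0104  0.0262] F [0.048  0.2682 0.1768] w 87.5452678006652 0.0 tz [ 0.0008  0.0001 -1.    ] j [ 0.0623  0.5941  1.7567  0.0001  0.7899 -1.458 ]
turn units 0.0008224363218403141
```

Request:
drive_tool(increments=[[0, 0, 0.02, 0, 60], [0, 0, 0, 0, 52], [0, 0, 0, 0, 48], [0, 0, 0, 0, 44], [0, 0, 0, 0, 35], [0, 0, 0, 0, 35], [0, 0, 0, 0, 35], [0, 0, 0, 0, 35]], newtons=25)

```text
time: 15.63
tool_pos: [0.5144, 0.1083, 0.0889]
orientation: [0.0, 0.025, 1.0, -0.0]
force: [0.2, -3.7, 2.6]
gripper_width: 0.52
finger_force: 25.0
```

Request:
drive_tool(increments=[[0, 0, -0.1, 0, 35], [0, 0, -0.2, 0, 35], [0, 0, -0.4, 0, 35], [0, 0, -0.6, 0, 35], [0, 0, -0.7, 0, 35], [0, 0, -0.6, 0, 35], [0, 0, -0.4, 0, 35], [0, 0, -0.2, 0, 35]])

```text
time: 16.3
tool_pos: [0.515, 0.109, 0.2195]
orientation: [0.002, 0.025, 1.0, 0.0]
force: [-0.1, -0.2, -2.4]
gripper_width: 0.518
finger_force: 25.0
```

```bash
python3 -c "
from g import *
go([.528,-.217,.22],87.1)
f=snap('j')
from lie import lie
s=bot.read_state()['tool_pos']
for v in (('side',),('side','top')): lie('j',(s[0],s[1]),177.1,s[2]-.048,v)
"
```

```text
t 16.3 pos [0.515  0.109  0.2195] yawy 87.12 units [-0.7349 -8.1244 -0.0176] F [-0.0922 -0.1617 -2.4373] w 47.578145394688086 24.99910533428192 tz [ 0.004   0.0007 -1.    ] j [ 0.0628  0.413   1.6314  0.0005  1.0932 -1.458 ]
turn units 0.004670079591656417
('side',) mid [0.5175 0.1061] yaw 180.28667682910762 390.828125 [np.float32(202.0)]
('side', 'top') mid [0.5171 0.1066] yaw 180.64893825482886 990.625 [np.float32(202.0), np.float32(18.0)]
```

Request:
drive_tool(increments=[[-0.05, -0.4, 0, 0, 35], [-0.08, -0.7, 0, 0, 35], [-0.08, -0.9, 0, 0, 35], [-0.08, -0.9, 0, 0, 35], [-0.08, -0.9, 0, 0, 35], [-0.08, -0.9, 0, 0, 35], [-0.08, -0.9, 0, 0, 35], [-0.08, -0.9, 0, 0, 35]])

```text
time: 17.07
tool_pos: [0.5247, -0.1536, 0.2149]
orientation: [-0.001, 0.025, 1.0, 0.001]
force: [0.7, 0.7, -2.4]
gripper_width: 0.519
finger_force: 25.0
```

Request:
drive_tool(increments=[[-0.08, -0.8, 0, 0, 35], [-0.05, -0.5, 0, 0.5, 35], [0, -0.3, 0, 1, 35], [0, 0, 0, 1, 35], [0, 0, 0, 1, 35], [0, 0, 0, 1, 35], [0, 0, 0, 1, 35], [0, 0, 0, 1, 35]])

```text
time: 17.73
tool_pos: [0.5264, -0.2159, 0.2146]
orientation: [-0.002, 0.306, 0.952, 0.001]
force: [0.2, 1.0, -2.9]
gripper_width: 0.519
finger_force: 25.0
```

Request:
drive_tool(increments=[[0, 0, 0, 1, 35], [0, 0, 0, 1, 35], [0, 0, 0, 1, 35], [0, 0, 0, 1, 35], [0, 0, 0, 1, 35], [0, 0, 0, 1, 35], [0, 0, 0, 1, 35], [0, 0, 0, 0.4, 35]])

```text
time: 18.4
tool_pos: [0.5264, -0.2159, 0.2146]
orientation: [-0.002, 0.592, 0.806, -0.0]
force: [-0.1, -0.1, -3.2]
gripper_width: 0.517
finger_force: 25.0
```

```bash
python3 -c "
from g import *
go([.528,-.217,.22],17.5)
f=snap('k')
from lie import lie
s=bot.read_state()['tool_pos']
lie('k',(s[0],s[1]),107.5,s[2]-.048,('side',))
n='side'; print([(r['p'],atz(n,r['xy'],s[2]-.048)) for r in spotter.tip_of('mill_mid',n)[:2]])
cv2.imwrite('pics/kv.png',np.hstack([cv2.resize(f[0][100:200,220:350],(400,308),interpolation=2),cv2.resize(f[1][120:250,240:370],(400,308),interpolation=2)])[:,:,::-1])"
```

```text
t 18.4 pos [ 0.5264 -0.2159  0.2146] yawy 17.35 units [-0.0388  0.0297 -0.1352] F [-0.1219 -0.1385 -3.1937] w 47.49249362482936 24.99900072813034 tz [-0.003  0.002 -1.   ] j [-0.524   0.4932  1.5109  0.0003  1.1411 -0.827 ]
turn units -0.02984821398707709
('side',) mid [ 0.5253 -0.2152] yaw 107.76611941058648 166.109375 [np.float32(244.0)]
[(0.86, array([ 0.5261, -0.2251,  0.1668])), (0.27, array([ 0.4383, -0.1409,  0.1668]))]
```

View pics/kv.png

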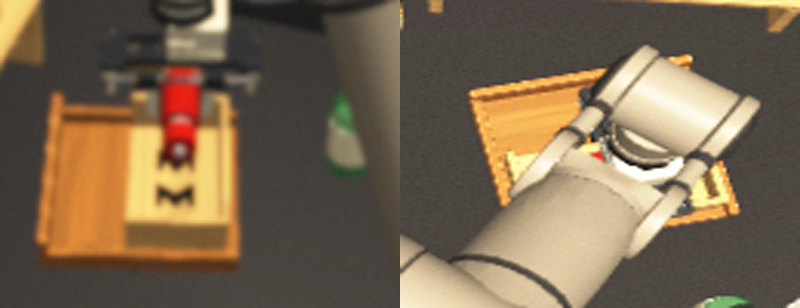

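The mill is level above the saddles and aligned, with its axis over saddle pixel (180,160) in the side crop. I'll lower it.

Request:
drive_tool(increments=[[-0.04, 0.03, 0.3, 0, 35], [0, 0, 0.45, 0, 35], [0, 0, 0.5, 0, 35], [0, 0, 0.45, 0, 35], [0, 0, 0.35, 0, 35], [0, 0, 0.25, 0, 35], [0, 0, 0.12, 0, 35], [0, 0, 0, 0, 35]])

```text
time: 19.22
tool_pos: [0.5282, -0.2172, 0.1185]
orientation: [-0.001, 0.59, 0.807, -0.0]
force: [-0.3, -0.3, -2.5]
gripper_width: 0.517
finger_force: 25.0
```

Request:
drive_tool(increments=[[0, 0, 0.05, 0, 35], [0, 0, 0.05, 0, 35], [0, 0, 0.03, 0, 35], [0, 0, 0.03, 0, 35], [0, 0, 0.02, 0, 35], [0, 0, 0.02, 0, 35], [0, 0, 0, 0, 35], [0, 0, 0, 0, 35]])

```text
time: 19.88
tool_pos: [0.5287, -0.2175, 0.1118]
orientation: [0.0, 0.591, 0.807, 0.0]
force: [0.7, -0.1, -3.5]
gripper_width: 0.517
finger_force: 25.0
```

```bash
python3 -c "
from g import *
go([.5282,-.2173,.1073],17.5)"
```

```text
t 19.88 pos [ 0.5287 -0.2175  0.1118] yawy 17.61 units [ 0.0082 -0.0098  0.1135] F [ 0.6523 -0.0822 -3.5427] w 47.503762900845054 24.999035596847534 tz [ 0.0001  0.     -1.    ] j [-0.5244  0.6229  1.6085  0.0001  0.9102 -0.8318]
turn units 0.02220588978178455
```

Request:
drive_tool(increments=[[0, 0, 0.03, 0, 35], [0, 0, 0.02, 0, 35], [0, 0, 0.02, 0, 35], [0, 0, 0.02, 0, 35], [0, 0, 0.02, 0, 35], [0, 0, 0.01, 0, 35], [0, 0, 0, 0, 35], [0, 0, 0, 0, 35]])

```text
time: 20.55
tool_pos: [0.5289, -0.2175, 0.1072]
orientation: [0.0, 0.591, 0.807, 0.0]
force: [1.6, 0.4, -0.8]
gripper_width: 0.517
finger_force: 25.0
```

Request:
drive_tool(increments=[[0, 0, 0.01, 0, 35], [0, 0, 0.01, 0, 35], [0, 0, 0, 0, 35], [0, 0, 0, 0, 35], [0, 0, 0, 0, 35], [0, 0, 0, 0, 35], [0, 0, 0, 0, 35], [0, 0, 0, 0, 35]])

```text
time: 21.22
tool_pos: [0.5291, -0.2175, 0.1068]
orientation: [0.001, 0.591, 0.807, 0.0]
force: [1.9, 1.3, 6.2]
gripper_width: 0.517
finger_force: 25.0
```

Request:
drive_tool(increments=[[0, 0, 0, 0, 35], [0, 0, 0, 0, 35], [0, 0, 0, 0, 35], [0, 0, 0, 0, 35], [0, 0, 0, 0, 35], [0, 0, 0, 0, 35], [0, 0, 0, 0, 35], [0, 0, 0, 0, 35]], newtons=4)

```text
time: 21.88
tool_pos: [0.529, -0.2177, 0.1065]
orientation: [0.001, 0.591, 0.807, 0.0]
force: [3.0, 1.2, 5.8]
gripper_width: 0.52
finger_force: 4.0
```

```bash
python3 -c "
from g import *
go([.5282,-.2173,.1073],17.5)
f=snap('l')
from lie import lie
s=bot.read_state()['tool_pos']
lie('l',(s[0],s[1]),107.5,.0593,('side',))
n='side'; print([(r['p'],r['xy'],atz(n,r['xy'],.0593)) for r in spotter.tip_of('mill_mid',n)[:2]])
cv2.imwrite('pics/lv.png',np.hstack([cv2.resize(f[0][120:190,230:320],(514,400),interpolation=2)])[:,:,::-1])"
```

```text
t 21.88 pos [ 0.529  -0.2177  0.1065] yawy 17.61 units [ 0.0148 -0.0171 -0.0195] F [3.0169 1.2153 5.8021] w 47.77436808001016 3.9992155507206917 tz [ 0.0011 -0.0004 -1.    ] j [-0.5244  0.6306  1.612   0.0003  0.8979 -0.8318]
turn units 0.021260556305497856
('side',) mid [ 0.5326 -0.2374] yaw 107.02095843499053 166.0625 [np.float32(208.0)]
[(0.79, [276.9, 150.3], array([ 0.5337, -0.2332,  0.0593]))]
```

View pics/lv.png

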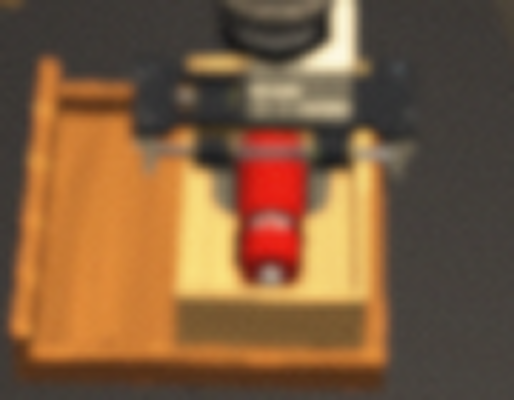

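The mill rests across both saddles, with its knob at crop pixel (268,270) inside the end plate. I'll let go gently, opening only 64 mm to clear the front panel, and retreat upward.

Request:
drive_tool(increments=[[0, 0, -0.02, 0, 47], [0, 0, 0, 0, 48], [0, 0, 0, 0, 50], [0, 0, 0, 0, 54], [0, 0, 0, 0, 58], [0, 0, 0, 0, 62], [0, 0, 0, 0, 64], [0, 0, 0, 0, 64]])

```text
time: 22.7
tool_pos: [0.5285, -0.2175, 0.1069]
orientation: [-0.0, 0.591, 0.807, -0.0]
force: [-0.4, 0.4, 0.2]
gripper_width: 0.695
finger_force: 0.0
```

Request:
drive_tool(increments=[[0, 0, -0.1, 0, 64], [0, 0, -0.2, 0, 64], [0, 0, -0.4, 0, 64], [0, 0, -0.6, 0, 64], [0, 0, -0.8, 0, 64], [0, -0.8, -0.6, 0, 64], [0, -0.9, 0, 0, 64], [0, -0.9, 0, 0, 64]])

```text
time: 23.37
tool_pos: [0.4293, -0.2494, 0.2174]
orientation: [0.002, 0.59, 0.808, -0.0]
force: [-0.6, -0.1, -0.1]
gripper_width: 0.698
finger_force: 0.0
```

```bash
python3 -c "
from g import *
go([.5282,-.2173,.1073],17.5)
f=snap('n')
from lie import lie
for v in (('side',),('top',),('side','top')): lie('n',(.5285,-.2175),107.5,.0593,v)
for k,z in(('cradle',.0593),('tray_front',.055),('rack',0)):
  for n in('side','top'): print(k,n,[(round(r['p'],2),r['xy'],atz(n,r['xy'],z)) for r in spotter.tip_of(k,n)[:1]])
cv2.imwrite('pics/nv.png',np.hstack([cv2.resize(f[0][120:190,230:320],(400,311),interpolation=2),cv2.resize(f[1][150:220,265:355],(400,311),interpolation=2)])[:,:,::-1])"
```

```text
t 23.37 pos [ 0.4293 -0.2494  0.2174] yawy 17.71 units [0.0234 2.5922 2.7596] F [-0.6081 -0.0687 -0.1091] w 64.11463032453035 0.0 tz [ 0.0038 -0.0032 -1.    ] j [-0.6807  0.3649  1.7156 -0.0001  1.0562 -0.9898]
turn units 0.04228429640336344
('side',) mid [ 0.5333 -0.2355] yaw 107.52768465463788 165.75 [np.float32(208.0)]
('top',) mid [ 0.5283 -0.2201] yaw 106.42854112952564 311.90625 [np.float32(214.0)]
('side', 'top') mid [ 0.5295 -0.2195] yaw 107.0081513569809 486.078125 [np.float32(208.0), np.float32(214.0)]
cradle side [(0.65, [275.0, 152.7], array([ 0.5367, -0.2178,  0.0593]))]
cradle top [(0.79, [311.3, 195.3], array([ 0.5258, -0.2263,  0.0593]))]
tray_front side [(0.77, [294.6, 152.5], array([ 0.4643, -0.2482,  0.055 ]))]
tray_front top [(0.69, [313.2, 211.2], array([ 0.4699, -0.2363,  0.055 ]))]
rack side [(0.74, [253.8, 164.3], array([ 0.6151, -0.1838,  0.    ]))]
rack top [(0.62, [301.2, 171.6], array([ 0.6252, -0.1914,  0.    ]))]
```

View pics/nv.png

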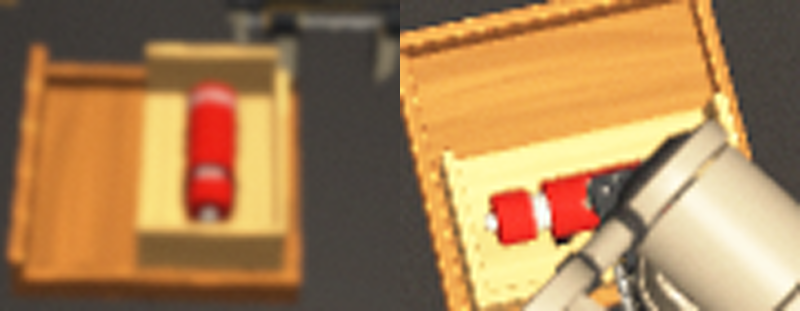

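```bash
python3 -c "
from m import *
c=np.array([.5285,-.2175,.0593]); y=np.array([-.3007,.9537,0])
for n in('side','top'):
  print(n,'knob',proj(n,c+y*.092),'foot c',proj(n,c-y*.058),'foot top edge',proj(n,c-y*.058+[0,0,.024]),'band neck',proj(n,c+y*.048+[0,0,.015]))
im=cv2.imread('pics/n_side.png')[:,:,::-1].copy(); r=red(im); ys,xs=np.where(near(im,'side',c,32)>0); print(xs.min(),xs.max(),ys.min(),ys.max())
print(im[134:176,277].tolist())
"
```

```text
side knob [276.7921 170.0722] foot c [277.0346 143.1321] foot top edge [277.1506 138.7896] band neck [276.9398 159.1808]
top knob [283.7858 200.1212] foot c [324.6294 190.7422] foot top edge [325.7437 189.3596] band neck [296.2236 196.5626]
272 282 139 168
[[127, 95, 52], [121, 91, 50], [123, 89, 51], [135, 84, 49], [169, 79, 47], [207, 89, 68], [227, 123, 107], [231, 137, 122], [232, 109, 95], [233, 64, 52], [234, 37, 26], [234, 33, 22], [234, 35, 22], [233, 33, 21], [234, 34, 22], [234, 34, 23], [234, 35, 20], [234, 32, 20], [235, 33, 21], [235, 31, 21], [233, 31, 20], [227, 34, 23], [198, 49, 39], [177, 92, 80], [201, 129, 115], [228, 124, 107], [234, 77, 65], [236, 44, 33], [235, 34, 22], [229, 31, 18], [204, 28, 19], [158, 33, 27], [140, 71, 64], [157, 120, 108], [169, 145, 129], [178, 149, 119], [210, 168, 107], [226, 178, 100], [202, 155, 85], [153, 113, 62], [127, 93, 51], [122, 90, 51]]
```

The mill's outline matches the centred prediction to within about 2 mm. I'll close the gripper, turn it so it pushes with its narrow side, and go down in front of the panel.

Request:
drive_tool(increments=[[0, 0, 0, 1, 40], [0, 0, 0, 1, 20], [0, 0, 0, 1, 0], [0, 0, 0, 1, 0], [0, 0, 0, 1, 0], [0, 0, 0, 1, 0], [0, 0, 0, 1, 0], [0, 0, 0, 1, 0]], newtons=15)

```text
time: 24.43
tool_pos: [0.4303, -0.2486, 0.2147]
orientation: [-0.0, 0.832, 0.555, 0.0]
force: [0.3, -0.6, 0.0]
gripper_width: 0.169
finger_force: 0.0
```

Request:
drive_tool(increments=[[0, 0, 0, 1, 0], [0, 0, 0, 1, 0], [0, 0, 0, 1, 0], [0, 0, 0, 1, 0], [0, 0, 0, 1, 0], [0, 0, 0, 1, 0], [0, 0, 0, 1, 0], [0, 0, 0, 1, 0]])

```text
time: 25.1
tool_pos: [0.4303, -0.2486, 0.2147]
orientation: [-0.0, 0.971, 0.237, -0.0]
force: [0.4, -0.5, 0.9]
gripper_width: 0.006
finger_force: 0.0
```

Request:
drive_tool(increments=[[0, 0, 0, 1, 0], [0, 0, 0, 1, 0], [0, 0, 0.5, 0, 0], [0, 0, 0.5, 0, 0], [0, 0, 0.5, 0, 0], [0, 0, 0.5, 0, 0], [0, 0, 0.4, 0, 0], [0, 0, 0.2, 0, 0]])

```text
time: 25.77
tool_pos: [0.4295, -0.248, 0.1088]
orientation: [-0.001, 0.988, 0.154, -0.001]
force: [-0.3, -0.1, 0.3]
gripper_width: 0.005
finger_force: 0.0
```

```bash
python3 -c "
from g import *
import numpy as np
c=np.array([.5285,-.2175]); x=np.array([.9535,.3014])
go([*(c-x*.0745),.112],107.5)"
```

```text
t 25.77 pos [ 0.4295 -0.248   0.1088] yawy -72.32 units [ 0.727   0.0202 -0.0813] F [-0.3047 -0.1464  0.2552] w 0.4926536763136429 0.0 tz [-0.0025  0.0022 -1.    ] j [-0.6784  0.5242  1.8254  0.0002  0.7953  0.5838]
turn units 0.03558055887345972
```

Request:
drive_tool(increments=[[0.15, 0.02, -0.05, 0, 0], [0.15, 0, 0, 0, 0], [0.1, 0, 0, 0, 0], [0.08, 0, 0, 0, 0], [0.06, 0, 0, 0, 0], [0.06, 0, 0, 0, 0], [0.06, 0, 0, 0, 0], [0.07, 0, 0, 0, 0]])

```text
time: 26.43
tool_pos: [0.4574, -0.241, 0.1133]
orientation: [0.0, 0.988, 0.153, -0.0]
force: [-3.5, -1.7, 2.6]
gripper_width: 0.006
finger_force: 1.7
```

Request:
drive_tool(increments=[[0.07, 0, 0, 0, 0], [0.08, 0, 0, 0, 0], [0.09, 0, 0, 0, 0], [0.1, 0, 0, 0, 0], [0.1, 0, 0, 0, 0], [0.1, 0, 0, 0, 0], [0.1, 0, 0, 0, 0], [0.1, 0, 0, 0, 0]])

```text
time: 27.1
tool_pos: [0.4863, -0.2319, 0.1129]
orientation: [0.0, 0.988, 0.153, 0.0]
force: [-1.9, -3.7, 0.9]
gripper_width: 0.007
finger_force: 1.8
```

```bash
python3 -c "
from g import *
c=np.array([.5285,-.2175]); x=np.array([.9535,.3014])
go([*(c+x*.0215),.111],107.5)
f=snap('p')
from lie import lie
for k,z in(('cradle',.0593),('tray_front',.055)):
  for n in('side','top'): print(k,n,[(round(r['p'],2),r['xy'],atz(n,r['xy'],z)) for r in spotter.tip_of(k,n)[:1]])
im=f[0]; ys,xs=np.where(__import__('m').near(im,'side',[.55,-.21,.06],40)>0); print(xs.min(),xs.max(),ys.min(),ys.max())"
```

```text
t 27.1 pos [ 0.4863 -0.2319  0.1129] yawy -72.39 units [ 1.6526 -0.0242  0.0488] F [-1.926  -3.7118  0.9399] w 0.6326112968250636 1.7850041761994362 tz [ 0.0002 -0.0002 -1.    ] j [-0.5873  0.5748  1.7042 -0.0001  0.8624  0.6762]
turn units 0.022469612120141848
cradle side [(0.74, [265.0, 151.3], array([ 0.5769, -0.2125,  0.0593]))]
cradle top [(0.6, [307.6, 185.1], array([ 0.5618, -0.2112,  0.0593]))]
tray_front side [(0.81, [284.6, 152.4], array([ 0.5023, -0.2359,  0.055 ]))]
tray_front top []
264 273 139 167
```

Request:
drive_tool(increments=[[0.1, 0, 0, 0, 0], [0.1, 0, 0, 0, 0], [0.1, 0, 0, 0, 0], [0.1, 0, 0, 0, 0], [0.1, 0, 0, 0, 0], [0.1, 0, 0, 0, 0], [0.1, 0, 0, 0, 0], [0.1, 0, 0, 0, 0]])

```text
time: 28.07
tool_pos: [0.5166, -0.2222, 0.1128]
orientation: [-0.0, 0.988, 0.153, -0.0]
force: [-3.2, -2.2, -1.5]
gripper_width: 0.006
finger_force: 1.8
```

Request:
drive_tool(increments=[[0.07, 0, 0, 0, 0], [0.06, 0, 0, 0, 0], [0.05, 0, 0, 0, 0], [0.05, 0, 0, 0, 0], [0.05, 0, 0, 0, 0], [0.05, 0, 0, 0, 0], [0.05, 0, 0, 0, 0], [0.05, 0, 0, 0, 0]])

```text
time: 28.73
tool_pos: [0.5329, -0.2171, 0.113]
orientation: [0.0, 0.988, 0.153, 0.0]
force: [-1.4, -2.6, -1.9]
gripper_width: 0.004
finger_force: 1.6
```

Request:
drive_tool(increments=[[0.05, 0, 0, 0, 0], [0.05, 0, 0, 0, 0], [0.05, 0, 0, 0, 0], [0.05, 0, 0, 0, 0], [0.04, 0, 0, 0, 0], [0.04, 0, 0, 0, 0], [0.04, 0, 0, 0, 0], [0, 0, 0, 0, 0]])

```text
time: 29.4
tool_pos: [0.5416, -0.2144, 0.1131]
orientation: [-0.0, 0.988, 0.153, -0.004]
force: [-19.9, -10.9, 7.7]
gripper_width: 0.002
finger_force: 10.8
```

The force rose to 22 N, so the tray is at its stop. I'll back off, rise and check.

Request:
drive_tool(increments=[[-0.1, 0, 0, 0, 0], [-0.2, 0, 0, 0, 0], [-0.4, 0, 0, 0, 0], [-0.5, 0, -0.3, 0, 0], [-0.6, 0, -0.6, 0, 0], [-0.7, 0, -0.8, 0, 0], [-0.8, 0, -0.9, 0, 0], [-0.8, 0, -0.9, 0, 0]])

```text
time: 30.07
tool_pos: [0.3965, -0.2598, 0.2441]
orientation: [0.0, 0.988, 0.153, 0.001]
force: [1.0, -0.2, 0.6]
gripper_width: 0.008
finger_force: 0.0
```

Request:
drive_tool(increments=[[-0.6, 0.4, -0.4, 0, 0], [-0.4, 0.6, -0.2, 0, 0], [0, 0.8, 0, 0, 0], [0, 0.8, 0, 0, 0], [0, 0.8, 0, 0, 0], [0, 0.8, 0, 0, 0], [0, 0.4, 0, 0, 0], [0, 0, 0, 0, 0]])

```text
time: 30.73
tool_pos: [0.4156, -0.4502, 0.2661]
orientation: [0.001, 0.988, 0.152, 0.001]
force: [-1.4, 0.7, -0.2]
gripper_width: 0.01
finger_force: 0.0
```

```bash
python3 -c "
from g import *
go([.5285,-.2175,.111],107.5)
f=snap('q')
from m import red,near
c=np.array([.5285,-.2175,.0593]); x=np.array([.9535,.3014,0]); y=np.array([-.3014,.9535,0])
for d in(.08,.09,.1):
  for n in('side','top'): print(d,n,'knob',proj(n,c+x*d+y*.092),'foot',proj(n,c+x*d-y*.058+[0,0,.024]))
for i,n in enumerate(('side','top')):
  ys,xs=np.where(near(f[i],n,c+x*.09,40)>0); print(n,xs.min(),xs.max(),ys.min(),ys.max())
for k,z in(('cradle',.0593),('tray_front',.055),('rack',0)):
  for n in('side','top'): print(k,n,[(round(r['p'],2),r['xy'],atz(n,r['xy'],z)) for r in spotter.tip_of(k,n)[:1]])
cv2.imwrite('pics/qv.png',np.hstack([cv2.resize(f[0][110:200,220:310],(400,400),interpolation=2),cv2.resize(f[1][130:220,260:350],(400,400),interpolation=2)])[:,:,::-1])"
```

```text
t 30.73 pos [ 0.4156 -0.4502  0.2661] yawy -72.46 units [ 4.4378 -4.7039  3.8747] F [-1.3788  0.6605 -0.1542] w 0.9081610032247392 0.0 tz [ 0.0019 -0.0014 -1.    ] j [-0.9506  0.5225  1.3094  0.0007  1.3075  0.314 ]
turn units 0.0070016801448673505
0.08 side knob [256.0323 169.7316] foot [257.2344 138.4986]
0.08 top knob [278.4005 178.7555] foot [319.8662 167.848 ]
0.09 side knob [253.4387 169.689 ] foot [254.7495 138.4623]
0.09 top knob [277.7345 176.1129] foot [319.1403 165.1913]
0.1 side knob [250.8458 169.6464] foot [252.2652 138.426 ]
0.1 top knob [277.0702 173.4769] foot [318.4162 162.5414]
side 250 259 139 167
top 280 319 162 180
cradle side [(0.82, [250.1, 151.5], array([ 0.6328, -0.1923,  0.0593]))]
cradle top [(0.89, [303.8, 168.6], array([ 0.6216, -0.1945,  0.0593]))]
tray_front side [(0.78, [273.7, 151.5], array([ 0.545 , -0.2268,  0.055 ]))]
tray_front top [(0.65, [306.7, 188.8], array([ 0.549 , -0.2092,  0.055 ]))]
rack side [(0.95, [252.1, 162.8], array([ 0.6245, -0.1896,  0.    ]))]
rack top [(0.57, [300.0, 174.2], array([ 0.6149, -0.1875,  0.    ]))]
```

View pics/qv.png

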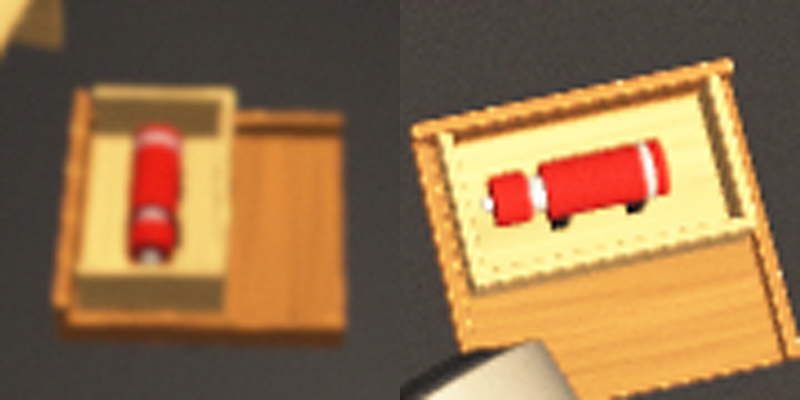

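The tray sits against the back stop in both views and the mill is still in both saddles (black saddle ends at (560,222) and (635,208) in the top crop). Handing in.

```bash
python3 -c "
from bench import bot
print(bot.hand_in())"
```

```text
the job is handed in; nothing more can be done
None
```

The mill was laid in the trough and released, then picked up by its middle and set centred across both saddles; the tray was pushed in to its stop with the mill still in place, and I handed the job in at about 31 s (no score came back).

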